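Clamp the slate plate in the swing-strap fixture

TASK

Clamp the slate plate that lies in the metal fixture: with the back of a finger, push the clamp strap round over the slate until it comes up against its stop, and only then push the cam lever all the way down, so that the strap's rubber foot presses on the slate and stays so when you let go. Push gently; the slate must not be shifted or lifted, and the tin, the lighter and the punch beside the fixture stay where they are.

Things in the scene. Friction and masses are not known exactly. Their poses are not given: they have to be found in the camera images.
- fixture: fixed grey metal base plate 170 (x) x 220 (y) x 12 mm, origin at the centre of its underside on the table, z up. A steel post stands at (0, -55) mm in its frame; the slate lies on its +y half. Next to the post, at (-18, -22) mm, a 9 mm steel stop pin rises 56 mm above the table; four 9 mm studs, 22 mm above the table, stand just outside the slate's +y and -x edges. When clamped the strap points from the post along the plate's +y axis
- swing (a joint): angle of the strap about the vertical axis of the post, rad: 0 = over the slate, pointing along the fixture's +y, against the stop; at 1.57 it points along the fixture's +x, off the slate. It starts between 1.05 and 1.5. It turns stiffly (about 1 N at the strap's end) and stays where it is left; the cam lever turns with it
- strap_pivot (a point): point on the post's vertical axis, 50 mm above the table, at the height of the raised strap
- strap_end (a point): point on the middle line of the strap, 100 mm from the post's axis, half-way through its thickness. The strap is a flat steel bar, 26 mm wide, 8 mm thick, with a round end 115 mm from the axis; its centre is about 50 mm above the table and sinks at most 9 mm as the lever goes down. Under it, 90 mm from the axis, hangs a round rubber foot 22 mm wide, which clears the slate by 4 mm or more while the lever is up and is sprung, pressing with about 8 N when it is down
- lever (a joint): angle of the cam lever, rad: 0 = raised (66 degrees above level), 1.15 = fully down, level, at its end stop. It starts between 0 and 0.15, turns with friction (about 1 to 3 N at the knob) and stays where it is left
- lever_pivot (a point): the lever's horizontal axle, above the post, 74 mm above the table. The axle is held between two cheeks that reach 87 mm above the table
- lever_knob (a point): centre of the round black knob, 20 mm across, at the end of the cam lever, 80 mm from the axle. Seen from above, the lever points from the axle directly away from the strap's end. When fully down the knob's centre is 74 mm above the table
- slate: the work: a dark grey slate plate 141 x 108 x 6 mm, lying loose on the fixture's base plate between the locating studs; origin at the centre of its underside, 12 mm above the table
- red_tin: bystander: round tin with a pale lid, 45 mm across, 50 mm high, loose on the table beside the fixture; origin at the centre of its underside
- lighter: bystander: small flat lighter 24 x 80 x 12 mm, loose on the table beside the fixture; origin at the centre of its underside
- punch: bystander: steel punch rod 8 x 90 x 8 mm, loose on the table beside the fixture; origin at the centre of its underside

How it is judged:
By the outcome, as a careful person would: the job done as asked, in the order asked, and still so for the second after the job is handed in, with the robot touching nothing.
It also fails if it takes over 53 s, if anything falls off the work surface, if the arm or the gripper's body presses on something with over 40 N, if the wrist force passes 120 N, or if a joint passes its speed limit or range.

ROBOT

A 6-joint arm with a two-finger parallel gripper is mounted at the origin on a cart in front of the work surface, level with it; the furniture and walls round the work are solid. World frame = base frame: x ahead of the robot, y to its left, z up, the work surface at z = 0. Lengths are in m, angles in rad, forces in N, time in s.
With the tool pointing down it reaches from about 0.35 to 0.95 m from the base axis. Payload 17.4 kg.
Tool frame: the origin (TCP) lies on the mounting face of the last link; the fingertips stand 186 mm ahead of it and the grasp point (between the pads) lies 167 mm ahead of it; z points along the fingers, y is the line along which they close (so a half turn about z gives the same grasp; the last joint's range is limited). The gripper opens to 93 mm and grips with 3 to 60 N. Pads are 15 mm wide; open, the fingers measure 128 mm over their backs; the gripper's body (75 mm by 188 mm) begins 65 mm behind the grasp point.
Start: joints at [1.243, 0.116, 1.442, -0, 1.584, -0.038], TCP at [0.193, 0.647, 0.405] pointing down, gripper open.
Joint ranges: [-2.83, 2.83], [-0.83, 2.19], [0.07, 2.5], [-1.14, 4.28], [0.01, 3], [-2.97, 2.97]. Speed limits (rad/s): [1.89, 1.89, 2.22, 3.14, 3.14, 3.14].

INTERFACE

Orientations are given as a rotation vector (axis times angle).
In Python, from cell import sense, capture, order gives the robot as it stands.
- The arm moves only by the tool step_arm, never from a script. Its argument "plan" is a list of rows, each a list of 3 entries, a list of its own where there are three numbers: the closure in counts, from 0 (fully open) to 255 (shut), then the shift along the world's x, y, z in m, then the turn about the world's z in degrees. In form: [[jaw, [x, y, z], roll], ...]. A call has 1 to 12 rows; each row is the pose to reach, as a shift and turn from the pose commanded when the call began; what a row does not reach only later rows make up. A row lasts 1/10 s, in which the tool goes at most 50 mm and 8.59 degrees, less where a joint would pass 70% of its speed; a pose out of reach is approached as far as the arm can. A call with a gripper value outside its range is refused whole. The fingers move at their own pace and stop on an object; "newtons" is the grip in N (left out, the last holds). Time passes only in rows, so rows that repeat a pose let the fingers close. It gives the time, the measured TCP pose, the force, the opening and the grip force at its end, in the units of the state.
- sense(): the state, without advancing time (a new reading comes with each control period).
- capture(name): name is "scene" or "top" or "wrist"; returns a dict with "img" (400x640x3 uint8, red, green, blue), "fx", "fy", "cx", "cy" (pixels), "k1" (the pictures are not rectified: a ray, as slopes to the right and down, at radius r is drawn at 1 + k1 r^2 times it, then the intrinsics apply), "pose" (4x4, takes a point from camera to world coordinates); the wrist camera has in their place "hand_eye" (4x4, takes a point from camera to tool coordinates, whose origin is the TCP and whose axes are the flange's). Camera axes: x right, y down, z forward; pixel columns grow to the right and rows downward; lengths in m; the calibration is good to about 2 mm. A picture is of the moment at which its call begins: read the wrist's pose just before it. There is no depth.
- order.hand_in(): hands the job in; it is judged then, once.
The state is a dict: "t": time; "joint_pos": joint angles; "qd": joint speeds; "tau": joint torques, N m; "position": TCP position; "ee_rot": TCP orientation; "wrist_force": force on the tool from outside, world axes, zero at the start; "torque": the same for the moment, N m; "grip_width": finger opening in m; "grasp_force": force on a finger pad.
Only numpy, scipy, OpenCV 4.12 (cv2) and the standard library are available. Lean on these libraries where they do the work, as an engineer would, in place of code of your own. Each camera call takes 0.05 s, during which the arm holds its last target. There are 200 camera calls.

## Working session

There is one attempt and no reset: what is moved stays moved. The work goes in short steps, Python scripts to look and compute and a tool call to move; the robot and the scene stay as the last step left them, time stands still between calls to the robot, and variables do not carry over. Pictures are saved under pics/ and viewed, at most 10 in all, crops included, and the job is handed in when it is done.

Besides the shell and the picture viewer there is one more tool, called after ">>>" by a JSON object that holds its "api" and its "payload". step_arm: Moves the arm, as the interface text tells. Its arguments: {"type":"object","properties":{"plan":{"type":"array","items":{"type":"array"}},"newtons":{"type":"number"}},"required":["plan"]}

```bash
mkdir -p pics; ls; python3 - <<'E'
from cell import sense,capture
import cv2,json,numpy as np,pickle
s=sense(); print({k:np.round(v,3).tolist() for k,v in s.items()})
for n in ("scene","top"):
    c=capture(n); pickle.dump(c,open(f"{n}.pkl","wb")); cv2.imwrite(f"pics/{n}1.png",c["img"][:,:,::-1])
    print(n,{k:np.round(c[k],3).tolist() for k in c if k!="img"})
E
```

```text
pics
{'t': 0.0, 'joint_pos': [1.243, 0.116, 1.442, -0.0, 1.584, -0.038], 'qd': [0.001, -0.002, 0.001, -0.001, 0.001, 0.0], 'tau': [0.003, -72.128, -62.26, 0.078, 0.024, -0.0], 'position': [0.193, 0.647, 0.404], 'ee_rot': [-0.454, -3.108, 0.002], 'wrist_force': [-0.027, -0.191, -0.038], 'torque': [-0.001, 0.01, -0.047], 'grasp_force': 0.0, 'grip_width': 0.093}
scene {'fx': 373.126, 'fy': 373.126, 'cx': 319.233, 'cy': 205.208, 'k1': -0.006, 'pose': [[0.933, -0.234, 0.273, 0.231], [-0.359, -0.587, 0.726, -0.57], [-0.01, -0.775, -0.632, 0.66], [0.0, 0.0, 0.0, 1.0]]}
top {'fx': 515.482, 'fy': 515.482, 'cx': 321.89, 'cy': 202.952, 'k1': -0.012, 'pose': [[-0.013, -0.986, 0.168, 0.299], [-1.0, 0.013, -0.001, 0.039], [-0.001, -0.168, -0.986, 1.121], [0.0, 0.0, 0.0, 1.0]]}
```

View pics/scene1.png

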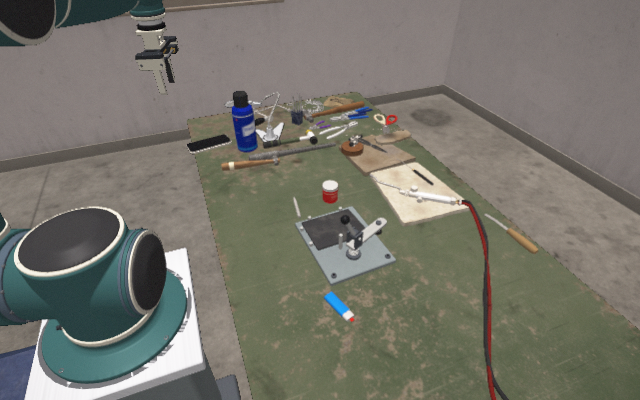

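View pics/top1.png

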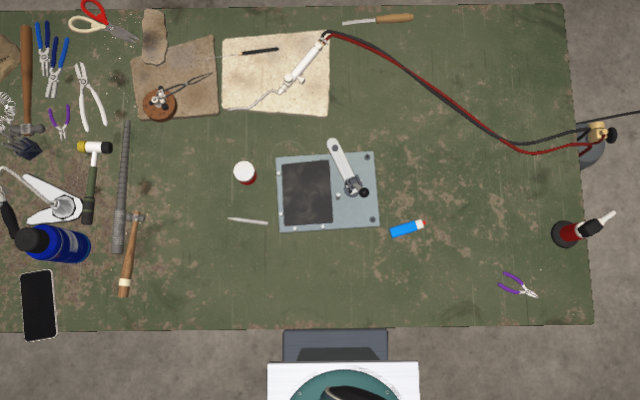

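```bash
cat > h.py <<'E'
import pickle,cv2,numpy as np
def load(n): return pickle.load(open(n+".pkl","rb"))
def ray(c,u,v,P=None):
    P=c["pose"] if P is None else P
    K=np.array([[c["fx"],0,c["cx"]],[0,c["fy"],c["cy"]],[0,0,1.]])
    d=cv2.undistortPoints(np.array([[[u,v]]],float),K,np.array([c["k1"],0,0,0.]))[0,0]
    return P[:3,3],P[:3,:3]@np.array([d[0],d[1],1])
def at(c,u,v,z,P=None):
    o,d=ray(c,u,v,P); return o+d*(z-o[2])/d[2]
def proj(c,X,P=None):
    P=c["pose"] if P is None else P
    K=np.array([[c["fx"],0,c["cx"]],[0,c["fy"],c["cy"]],[0,0,1.]])
    T=np.linalg.inv(P); r,_=cv2.Rodrigues(T[:3,:3])
    return cv2.projectPoints(np.atleast_2d(np.array(X,float)),r,T[:3,3],K,np.array([c["k1"],0,0,0.]))[0][:,0]
E
python3 - <<'E'
from h import *
i=load("top")["img"][125:245,265:425,::-1]
cv2.imwrite("pics/topc.png",cv2.resize(i,None,fx=5,fy=5,interpolation=cv2.INTER_CUBIC))
i=load("scene")["img"][170:330,270:420,::-1]
cv2.imwrite("pics/scc.png",cv2.resize(i,None,fx=3.75,fy=3.75,interpolation=cv2.INTER_CUBIC))
E
```

```text
(no output)
```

View pics/topc.png

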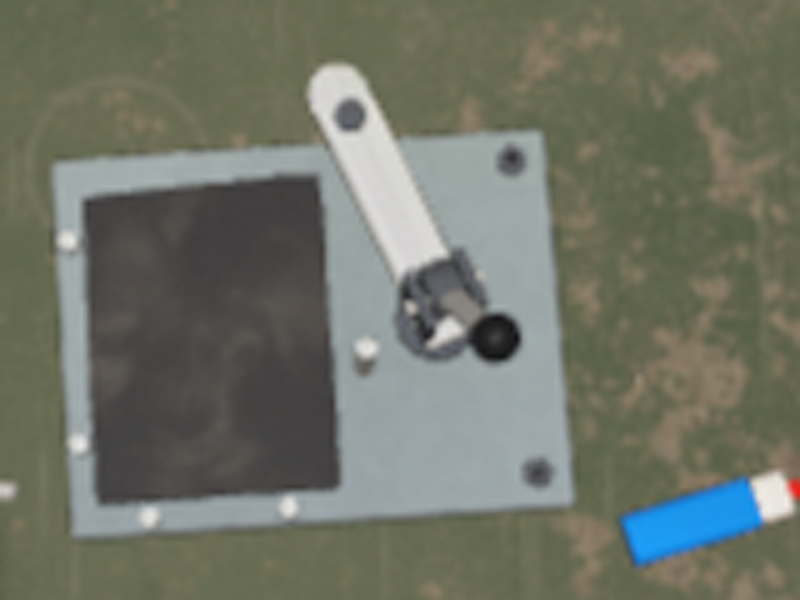

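View pics/scc.png

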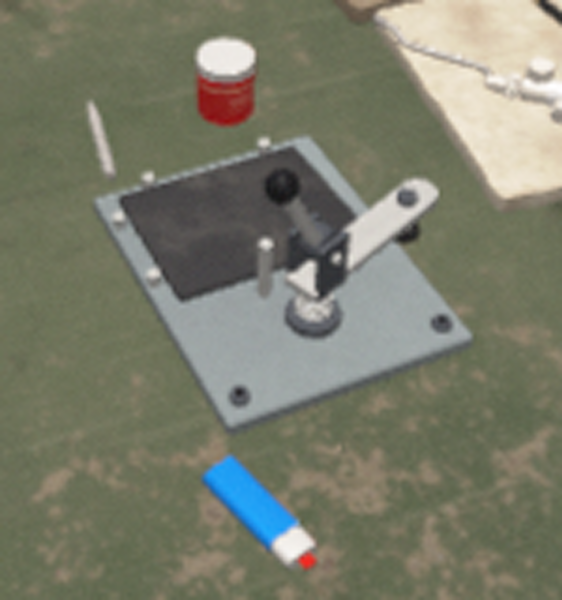

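```bash
python3 - <<'E'
from h import *
c=load("top"); f=lambda x,y,z:at(c,(x+.5)/5-.5+265,(y+.5)/5-.5+125,z)
W=np.array([f(*p,.012) for p in [(52,162),(542,132),(574,503),(74,537)]])[:,:2]
F=np.array([(.085,.11),(.085,-.11),(-.085,-.11),(-.085,.11)])
m=W.mean(0); A=(W-m).T@F; th=np.arctan2(A[1,0]-A[0,1],A[0,0]+A[1,1])
R=np.array([[np.cos(th),-np.sin(th)],[np.sin(th),np.cos(th)]])
print("fix",m.round(4),"yaw deg",np.degrees(th).round(2),"res mm",((F@R.T+m-W)*1e3).round(1).tolist())
fw=lambda p:R@np.array(p)+m
post=fw((0,-.055)); print("post",post.round(4),"stop",fw((-.018,-.022)).round(4), "end clamped",fw((0,.045)).round(4))
b=f(350,115,.054)[:2]; t=f(334,65,.054)[:2]; k=f(494,337,.145)[:2]
for n,p in (("bolt",b),("tip",t),("knob",k)):
    q=R.T@(p-post); print(n,p.round(4),"fixrel mm",(q*1e3).round(1),"r",np.hypot(*q).round(4),"swing deg",np.degrees(np.arctan2(q[0],q[1])).round(1))
for n,p,z in (("tin",(-1,-1),0),):pass
print("tin",at(c,244,172,.05).round(3),"lighter",f(690,515,.012).round(3),"punch",at(c,247,221,.008).round(3))
np.savez("fix.npz",m=m,R=R,post=post)
E
```

```text
fix [0.5144 0.0273] yaw deg 3.11 res mm [[1.0, 0.9], [2.1, -1.1], [-1.6, -1.4], [-1.5, 1.6]]
post [ 0.5174 -0.0276] stop [0.4976 0.0044] end clamped [0.5119 0.0723]
bolt [0.6002 0.0096] fixrel mm [84.7 32.6] r 0.0908 swing deg 68.9
tip [0.6225 0.0161] fixrel mm [107.3  37.9] r 0.1138 swing deg 70.6
knob [ 0.4853 -0.0419] fixrel mm [-32.8 -12.6] r 0.0351 swing deg -111.0
tin [0.55  0.203 0.05 ] lighter [ 0.431 -0.136  0.012] punch [0.45  0.202 0.008]
```

>>> {"api": "step_arm", "payload": {"plan": [[255, [0.05, -0.33, 0], -140], [255, [0.05, -0.33, 0], -140], [255, [0.05, -0.33, 0], -140], [255, [0.05, -0.33, 0], -140], [255, [0.05, -0.33, 0], -140], [255, [0.05, -0.33, 0], -140], [255, [0.05, -0.33, 0], -140], [255, [0.428, -0.676, 0], -140], [255, [0.428, -0.676, 0], -140], [255, [0.428, -0.676, 0], -140], [255, [0.428, -0.676, 0], -140], [255, [0.428, -0.676, 0], -140]], "newtons": 10}}

```text
t: 1.3
position: [0.4283, 0.1461, 0.4048]
ee_rot: [2.722, 1.568, 0.001]
wrist_force: [0.1, 1.9, 0.8]
grip_width: 0.0024
grasp_force: 0.0
```

>>> {"api": "step_arm", "payload": {"plan": [[255, [0.194, -0.176, -0.03], -37], [255, [0.194, -0.176, -0.03], -37], [255, [0.194, -0.176, -0.03], -37], [255, [0.194, -0.176, -0.03], -37], [255, [0.194, -0.176, -0.03], -37], [255, [0.194, -0.176, -0.03], -37], [255, [0.194, -0.176, -0.03], -37], [255, [0.194, -0.176, -0.03], -37]]}}

```text
t: 2.1
position: [0.6209, -0.0274, 0.3746]
ee_rot: [-3.076, -0.634, 0.001]
wrist_force: [0.3, 1.0, 0.0]
grip_width: 0.0006
grasp_force: 0.0
```

```bash
python3 - <<'E'
from cell import sense,capture
from h import *
from scipy.spatial.transform import Rotation as Ro
s=sense(); c=capture("wrist")
T=np.eye(4);T[:3,:3]=Ro.from_rotvec(s["ee_rot"]).as_matrix();T[:3,3]=s["position"]
c["pose"]=T@c["hand_eye"]; pickle.dump(c,open("w1.pkl","wb")); print(s["position"],T[:3,1],np.degrees(np.arctan2(T[1,1],T[0,1])))
d=np.load("fix.npz"); im=c["img"][:,:,::-1].copy()
for p,z in [((0,-.055),.087),((-.018,-.022),.056),((.085,.11),.012),((.085,-.11),.012),((-.085,-.11),.012),((-.085,.11),.012)]:
    q=proj(c,[*(d["R"]@np.array(p)+d["m"]),z],c["pose"])[0]; print(p,q.round())
    if abs(q).max()<2000: cv2.drawMarker(im,tuple(int(v) for v in q),(0,0,255),0,12,1)
ph=np.radians(23.6)
for r in (.09,.115):
    q=proj(c,[d["post"][0]+r*np.cos(ph),d["post"][1]+r*np.sin(ph),.054])[0]; cv2.drawMarker(im,tuple(int(v) for v in q),(0,255,0),0,12,1); print(r,q.round())
cv2.imwrite("pics/w1.png",im)
E
```

```text
[ 0.62085322 -0.0274273   0.37462462] [ 3.95511898e-01 -9.18460708e-01 -5.16247449e-04] -66.702093065907
(0, -0.055) [283. 292.]
(-0.018, -0.022) [254. 280.]
(0.085, 0.11) [177. 150.]
(0.085, -0.11) [356. 213.]
(-0.085, -0.11) [309. 323.]
(-0.085, 0.11) [149. 274.]
0.09 [284. 199.]
0.115 [283. 176.]
```

View pics/w1.png

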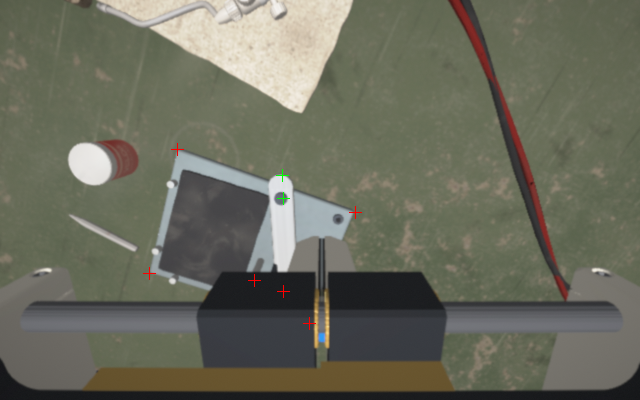

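>>> {"api": "step_arm", "payload": {"plan": [[255, [0, -0.002, -0.05], 0], [255, [0, -0.002, -0.1], 0], [255, [0, -0.002, -0.135], 0], [255, [0, -0.002, -0.151], 0], [255, [0, -0.002, -0.151], 0]]}}

```text
t: 2.65
position: [0.6206, -0.0291, 0.2227]
ee_rot: [-3.076, -0.635, 0.003]
wrist_force: [0.7, -0.7, 0.5]
grip_width: 0.0006
grasp_force: 0.0
```

```bash
python3 - <<'E'
import numpy as np
d=np.load("fix.npz");post=d["post"]
s0=None
for ph in [23.6]+list(range(24,94,4))+[93.1]:
    a=np.radians(ph);er=np.array([np.cos(a),np.sin(a)]);et=np.array([-er[1],er[0]])
    p=post+.095*er-.0305*et
    print(ph,p.round(4))
E
```

```text
23.6 [ 0.6166 -0.0175]
24 [ 0.6166 -0.0168]
28 [ 0.6156 -0.0099]
32 [ 0.6141 -0.0031]
36 [0.6121 0.0036]
40 [0.6097 0.0101]
44 [0.6069 0.0165]
48 [0.6036 0.0226]
52 [0.5999 0.0285]
56 [0.5958 0.0341]
60 [0.5913 0.0394]
64 [0.5864 0.0444]
68 [0.5812 0.0491]
72 [0.5757 0.0533]
76 [0.5699 0.0572]
80 [0.5639 0.0607]
84 [0.5576 0.0637]
88 [0.5512 0.0663]
92 [0.5445 0.0684]
93.1 [0.5427 0.0689]
```

>>> {"api": "step_arm", "payload": {"plan": [[255, [-0.003, 0.008, 0], 0], [255, [-0.0044, 0.0122, 0], 0], [255, [-0.005, 0.0155, 0], 2], [255, [-0.0054, 0.019, 0], 4], [255, [-0.006, 0.0225, 0], 6], [255, [-0.007, 0.026, 0], 8], [255, [-0.009, 0.0325, 0], 12], [255, [-0.0113, 0.039, 0], 16], [255, [-0.0141, 0.0455, 0], 20], [255, [-0.0174, 0.0516, 0], 24], [255, [-0.0211, 0.0575, 0], 28], [255, [-0.0252, 0.0631, 0], 32]]}}

```text
t: 3.85
position: [0.596, 0.0335, 0.2238]
ee_rot: [2.78, 1.463, 0.0]
wrist_force: [1.2, -0.2, 0.3]
grip_width: 0.0004
grasp_force: 0.5
```

>>> {"api": "step_arm", "payload": {"plan": [[255, [-0.0045, 0.0053, 0], 4], [255, [-0.0094, 0.0103, 0], 8], [255, [-0.0146, 0.015, 0], 12], [255, [-0.0201, 0.0192, 0], 16], [255, [-0.0259, 0.0231, 0], 20], [255, [-0.0319, 0.0266, 0], 24], [255, [-0.035, 0.0282, 0], 26], [255, [-0.0382, 0.0296, 0], 28], [255, [-0.0413, 0.031, 0], 30], [255, [-0.0413, 0.031, 0], 30]]}}

```text
t: 4.85
position: [0.5546, 0.0644, 0.2237]
ee_rot: [-2.309, -2.13, 0.0]
wrist_force: [0.2, 0.1, 0.4]
grip_width: 0.0003
grasp_force: 0.0
```

```bash
python3 - <<'E'
from cell import sense,capture
from h import *
print(sense()["wrist_force"].round(2) if hasattr(sense()["wrist_force"],"round") else sense()["wrist_force"])
c=capture("top"); i=c["img"][125:245,265:425,::-1]
cv2.imwrite("pics/top2.png",cv2.resize(i,None,fx=5,fy=5,interpolation=cv2.INTER_CUBIC))
E
```

```text
[0.17 0.13 0.36]
```

View pics/top2.png

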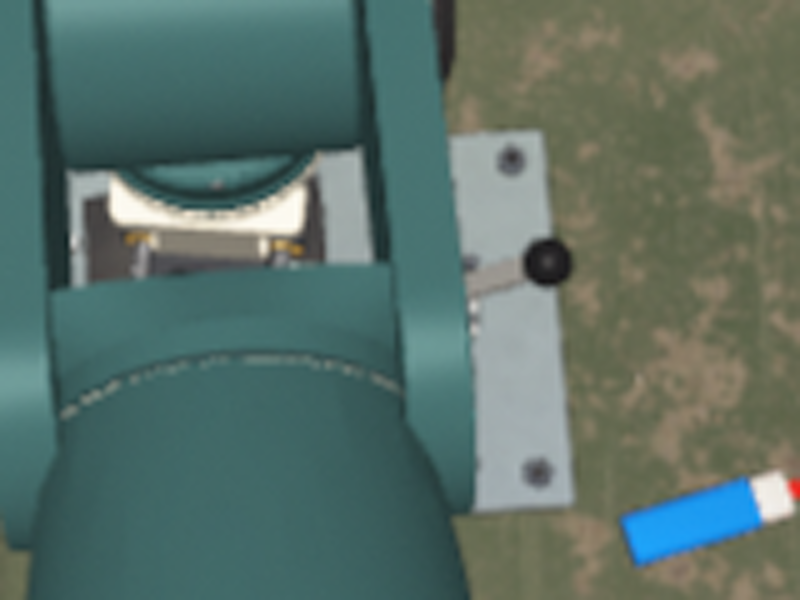

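```bash
python3 - <<'E'
from h import *
c=load("top"); d=np.load("fix.npz"); f=lambda x,y,z:at(c,(x+.5)/5-.5+265,(y+.5)/5-.5+125,z)
for z in (.147,.14,.12,.1):
    p=f(547,262,z)[:2]; q=d["R"].T@(p-d["post"]); print(z,p.round(4),(q*1e3).round(1),np.hypot(*q).round(4),"swing",np.degrees(np.arctan2(-q[0],-q[1])).round(1), "r exp",np.sqrt(max(0,.08**2-(z-.074)**2)).round(4))
E
```

```text
0.147 [ 0.5142 -0.063 ] [ -5.1 -35.2] 0.0356 swing 8.2 r exp 0.0327
0.14 [ 0.5157 -0.0638] [ -3.6 -36.1] 0.0362 swing 5.7 r exp 0.0452
0.12 [ 0.5202 -0.0659] [  0.7 -38.4] 0.0384 swing -1.1 r exp 0.0655
0.1 [ 0.5246 -0.068 ] [  5.  -40.7] 0.041 swing -7.0 r exp 0.0757
```

>>> {"api": "step_arm", "payload": {"plan": [[255, [-0.0017, 0.0006, 0], 1], [255, [-0.0033, 0.0013, 0], 2], [255, [-0.005, 0.0018, 0], 3], [255, [-0.0067, 0.0024, 0], 4], [255, [-0.0084, 0.0029, 0], 5], [255, [-0.0095, 0.0033, 0], 6], [255, [-0.0105, 0.0036, 0], 7], [255, [-0.0112, 0.0038, 0], 7]]}}

```text
t: 5.7
position: [0.5435, 0.068, 0.2238]
ee_rot: [2.176, 2.266, -0.0]
wrist_force: [1.4, -0.7, -1.1]
grip_width: 0.0004
grasp_force: 0.4
```

>>> {"api": "step_arm", "payload": {"plan": [[255, [-0.0005, 0, 0], 0], [255, [-0.001, 0, 0], 0], [255, [-0.0015, 0, 0], 0], [255, [-0.0015, 0, 0], 0]]}}

```text
t: 6.1
position: [0.5421, 0.068, 0.2238]
ee_rot: [-2.177, -2.265, -0.0]
wrist_force: [0.4, -0.1, 0.3]
grip_width: 0.0006
grasp_force: 0.3
```

>>> {"api": "step_arm", "payload": {"plan": [[255, [-0.0005, 0, 0], 0], [255, [-0.001, 0, 0], 0], [255, [-0.0015, 0, 0], 0], [255, [-0.002, 0, 0], 0], [255, [-0.002, 0, 0], 0]]}}

```text
t: 6.6
position: [0.5402, 0.068, 0.2238]
ee_rot: [2.177, 2.265, 0.001]
wrist_force: [2.8, 1.6, -0.5]
grip_width: 0.0003
grasp_force: 1.4
```

>>> {"api": "step_arm", "payload": {"plan": [[255, [-0.0005, 0, 0], 0], [255, [-0.001, 0, 0], 0], [255, [-0.001, 0, 0], 0], [255, [-0.001, 0, 0], 0]]}}

```text
t: 7.0
position: [0.5394, 0.068, 0.224]
ee_rot: [2.176, 2.264, 0.002]
wrist_force: [7.2, 2.4, -1.9]
grip_width: 0.0004
grasp_force: 3.7
```

```bash
python3 - <<'E'
from cell import sense
print(sense()["position"],sense()["wrist_force"],sense()["torque"])
E
```

```text
[0.53941933 0.06798912 0.22401262] [ 7.17526683  2.3899973  -1.85505841] [ 0.21760163 -1.27823262  0.03330957]
```

>>> {"api": "step_arm", "payload": {"plan": [[255, [0.003, 0, 0], 0], [255, [0.015, 0, 0], 0], [255, [0.04, 0, 0], 0], [255, [0.04, 0, 0.05], 0], [255, [0.04, 0, 0.1], 0], [255, [0.04, 0, 0.15], 0], [255, [0.02, -0.045, 0.15], 8], [255, [0, -0.09, 0.15], 16], [255, [-0.0195, -0.131, 0.15], 24], [255, [-0.0195, -0.131, 0.15], 32], [255, [-0.0195, -0.131, 0.15], 40], [255, [-0.0195, -0.131, 0.15], 48]]}}

```text
t: 8.2
position: [0.52, -0.0637, 0.3738]
ee_rot: [-1.061, -2.957, 0.0]
wrist_force: [-1.0, -0.3, -0.1]
grip_width: 0.0007
grasp_force: 0.0
```

>>> {"api": "step_arm", "payload": {"plan": [[255, [0, 0, 0], 8], [255, [0, 0, 0], 16], [255, [0, 0, 0], 24], [255, [0, 0, 0], 32], [255, [0, 0, 0], 40], [255, [0, 0, 0], 42], [255, [0, 0, 0], 42]]}}

```text
t: 8.9
position: [0.5201, -0.0632, 0.3737]
ee_rot: [0.063, -3.14, 0.0]
wrist_force: [-0.0, -0.8, -0.2]
grip_width: 0.0004
grasp_force: 0.0
```

```bash
python3 - <<'E'
from cell import sense,capture
from h import *
s=sense();print(s["position"],s["wrist_force"],s["joint_pos"])
a=capture("scene");i=a["img"][130:290,250:430,::-1]
cv2.imwrite("pics/sc2.png",cv2.resize(i,None,fx=3.7,fy=3.7,interpolation=cv2.INTER_CUBIC))
E
```

```text
[ 0.52009101 -0.06323134  0.37367459] [-0.01760803 -0.80329824 -0.21513585] [-1.69641263e-01 -2.07274297e-01  1.80411966e+00 -1.49309351e-04
  1.54531195e+00 -1.78028903e+00]
```

View pics/sc2.png

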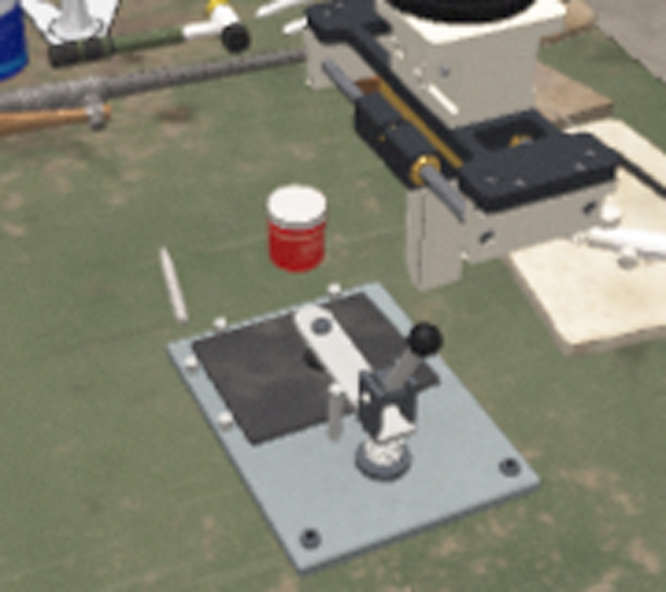

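```bash
python3 - <<'E'
from h import *
c=load("scene");d=np.load("fix.npz")
k=lambda p:((np.array(p)-[250,130]+.5)*3.7-.5).round()
fw=lambda x,y,z:[*(d["R"]@np.array([x,y])+d["m"]),z]
for n,X in dict(bolt=fw(0,.035,.056),tip=[.520,-.0632,.1877],knob=fw(0,-.0906,.146),postpl=fw(-.018,-.022,.056)).items(): print(n,k(proj(c,X)[0]))
for ang in (0,.05,.1,.15):
    a=np.radians(66)-ang; print(ang,k(proj(c,fw(0,-.055-.08*np.cos(a),.074+.08*np.sin(a)))[0]))
for sw in (-3,0,3):
    a=np.radians(sw);print(sw,k(proj(c,fw(.09*np.sin(a),-.055+.09*np.cos(a),.056))[0]))
E
```

```text
bolt [321. 326.]
tip [429. 281.]
knob [423. 339.]
postpl [335. 388.]
0 [420. 335.]
0.05 [423. 341.]
0.1 [426. 347.]
0.15 [429. 354.]
-3 [314. 328.]
0 [321. 326.]
3 [327. 325.]
```

>>> {"api": "step_arm", "payload": {"plan": [[255, [0, 0, -0.02], 0], [255, [0, 0, -0.029], 0], [255, [0, -0.002, -0.0325], 0], [255, [0, -0.004, -0.0344], 0], [255, [0.0005, -0.0087, -0.0374], 0], [255, [0.0005, -0.0133, -0.0407], 0], [255, [0.001, -0.0175, -0.0442], 0], [255, [0.001, -0.0215, -0.0481], 0], [255, [0.001, -0.0253, -0.0523], 0], [255, [0.0015, -0.0287, -0.0567], 0]]}}

```text
t: 9.95
position: [0.5213, -0.0928, 0.3182]
ee_rot: [-0.061, 3.139, -0.003]
wrist_force: [-0.1, -3.9, 4.6]
grip_width: -0.0
grasp_force: 2.6
```

>>> {"api": "step_arm", "payload": {"plan": [[255, [0, -0.0031, -0.0046], 0], [255, [0.0005, -0.0059, -0.0094], 0], [255, [0.0005, -0.0084, -0.0145], 0], [255, [0.0005, -0.0105, -0.0196], 0], [255, [0.0005, -0.0122, -0.0249], 0], [255, [0.001, -0.0136, -0.0304], 0], [255, [0.001, -0.0145, -0.0359], 0], [255, [0.001, -0.015, -0.039], 0], [255, [0.001, -0.0151, -0.0414], 0], [255, [0.001, -0.0153, -0.043], 0], [255, [0.001, -0.0153, -0.0445], 0]]}}

```text
t: 11.05
position: [0.5221, -0.107, 0.2726]
ee_rot: [-0.062, 3.141, -0.0]
wrist_force: [-0.5, -0.9, 2.2]
grip_width: 0.0003
grasp_force: 0.8
```

>>> {"api": "step_arm", "payload": {"plan": [[255, [0, 0, -0.001], 0], [255, [0, 0, -0.002], 0], [255, [0, 0, -0.0025], 0], [255, [0, 0, -0.003], 0], [255, [0, 0, -0.003], 0]]}}

```text
t: 11.55
position: [0.5222, -0.1071, 0.2698]
ee_rot: [-0.062, 3.141, -0.0]
wrist_force: [-0.3, -1.2, 3.8]
grip_width: 0.0002
grasp_force: 2.1
```

>>> {"api": "step_arm", "payload": {"plan": [[255, [0, 0, -0.0005], 0], [255, [0, 0, -0.001], 0], [255, [0, 0, -0.0015], 0], [255, [0, 0, -0.0015], 0], [255, [0, 0, -0.0015], 0]]}}

```text
t: 12.05
position: [0.5223, -0.1071, 0.2692]
ee_rot: [-0.062, 3.14, -0.001]
wrist_force: [-4.2, -0.6, 13.3]
grip_width: 0.0004
grasp_force: 6.4
```

>>> {"api": "step_arm", "payload": {"plan": [[255, [0, 0, 0.003], 0], [255, [0, 0, 0.015], 0], [255, [0, 0, 0.05], 0], [255, [0, 0, 0.1], 0], [255, [0, 0, 0.15], 0], [255, [0.0, -0.05, 0.17], 0], [255, [0.0, -0.1, 0.17], 0], [255, [0.0, -0.15, 0.17], 0], [255, [0.0, -0.2, 0.17], 0], [255, [0.0, -0.25, 0.17], 0], [255, [0.0, -0.25, 0.17], 0]]}}

```text
t: 13.15
position: [0.5214, -0.3614, 0.4374]
ee_rot: [0.056, -3.14, -0.0]
wrist_force: [0.6, 0.1, 1.0]
grip_width: 0.0004
grasp_force: 0.0
```

```bash
python3 - <<'E'
from cell import sense,capture
from h import *
s=sense();print(s["position"],s["wrist_force"])
o=[]
for n,(r,q) in dict(top=((125,245),(265,425)),scene=((170,290),(270,430))).items():
    i=capture(n)["img"][r[0]:r[1],q[0]:q[1],::-1]; o.append(cv2.resize(i,None,fx=2.5,fy=2.5,interpolation=cv2.INTER_CUBIC))
    i=cv2.resize(load(n)["img"][r[0]:r[1],q[0]:q[1],::-1],None,fx=2.5,fy=2.5,interpolation=cv2.INTER_CUBIC); o.append(i)
cv2.imwrite("pics/fin.png",np.vstack([np.hstack(o[:2]),np.hstack(o[2:])]))
c=load("scene");d=np.load("fix.npz");fw=lambda x,y,z:[*(d["R"]@np.array([x,y])+d["m"]),z]
for ang in (1.0,1.08,1.15):
    a=np.radians(66)-ang; X=fw(0,-.055-.08*np.cos(a),.074+.08*np.sin(a))
    print(ang,((proj(c,X)[0]-[270,170]+.5)*2.5-.5+[0,300]).round(),((proj(load("top"),X)[0]-[265,125]+.5)*2.5-.5).round())
E
```

```text
[ 0.52142082 -0.36137177  0.43741525] [0.62117943 0.13058212 1.04237896]
1.0 [257. 514.] [319. 137.]
1.08 [257. 520.] [318. 139.]
1.15 [256. 525.] [318. 140.]
```

View pics/fin.png

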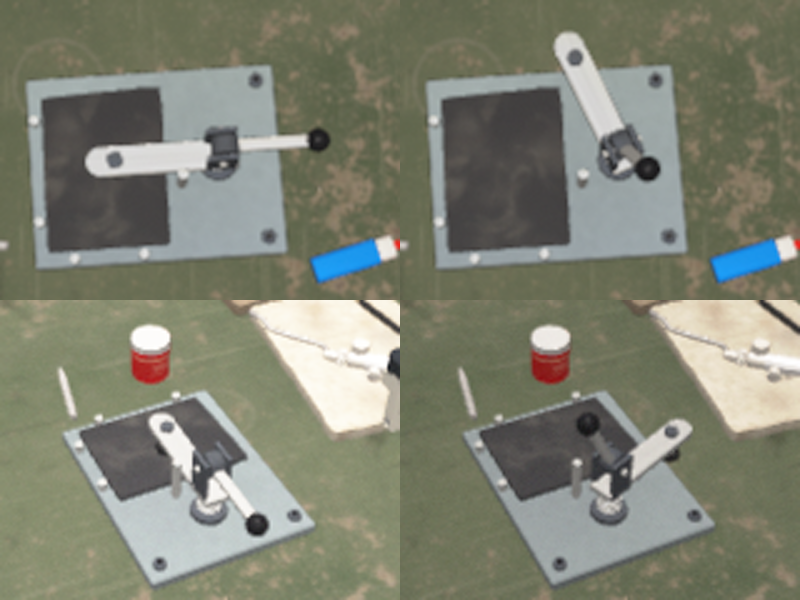

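The final picture shows the strap over the slate against its stop. The knob is at (318,139) in the top view and (256,524) in the scene view, which matches the lever fully down at 1.15 rad. The slate, tin, lighter and punch are where they were.

```bash
python3 -c "
from cell import order
print(order.hand_in())"
```

```text
the job is handed in; nothing more can be done
None
```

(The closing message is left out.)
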